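# Hang the objective on the rotary rack

## Robot

A 6-joint arm with a two-finger parallel gripper is mounted at the origin on a cart in front of the work surface, level with it; the furniture and walls round the work are solid. World frame = base frame: x ahead of the robot, y to its left, z up, the work surface at z = 0. Lengths are in m, angles in rad, forces in N, time in s.
With the tool pointing down it reaches from about 0.3 to 0.775 m from the base axis. Payload 14.6 kg.
Tool frame: the origin (TCP) lies midway between the tips of the shut fingers; the grasp point (between the pads) lies 19 mm behind it (grasp_offset is the distance from the TCP to the grasp point, in m); z points along the fingers, y is the line along which they close (so a half turn about z gives the same grasp; the last joint's range is limited). The gripper opens to 94 mm and grips with 3 to 60 N. Pads are 16 mm wide; open, the fingers measure 119 mm over their backs; the gripper's body (75 mm by 177 mm) begins 78 mm behind the grasp point.
Start: joints at [1.214, 0.3, 1.521, -0, 1.321, -0.067], TCP at [0.157, 0.527, 0.205] pointing down, gripper open.
Joint ranges: [-3.03, 3.03], [-0.79, 2.21], [0.23, 2.52], [-1.04, 4.18], [0, 3.07], [-2.55, 2.55]. Speed limits (rad/s): [2.22, 2.22, 2.57, 3.14, 3.14, 3.14].

## Interface

Orientations are given as [roll, pitch, yaw] about the fixed x, y, z axes, in that order (R = Rz(yaw) Ry(pitch) Rx(roll)).
In Python, from station import * gives the robot as it stands. The module is installed in compiled form; this text tells all that it offers.
- The arm moves only by the tool send_rows, never from a script. Its argument "rows" is a list of rows, each an object of numbers: "dx", "dy", "dz": the shift along the tool's x, y, z in mm; "roll": the turn about the tool's z in degrees; "jaw": the closure, from -1 (fully open) to 1 (shut). In form: [{"dx": .., "dy": .., "dz": .., "roll": .., "jaw": ..}, ...]. A call has 1 to 12 rows; each row shifts and turns the commanded pose from where the row before left it, along the tool's axes as they then stand; what a row does not reach is not made up. A row lasts 1/12 s, in which the tool goes at most 41.7 mm and 7.16 degrees, less where a joint would pass 70% of its speed; a pose out of reach is approached as far as the arm can. A call is refused whole if a number of a shift passes 41.7 or a number of a turn 7.16, either way. A call with a gripper value outside its range is refused whole. The fingers move at their own pace and stop on an object; "force" is the grip in N (left out, the last holds). Time passes only in rows, so rows that do not move let the fingers close. It gives the time, the measured TCP pose, the force, the opening and the grip force at its end, in the units of the state.
- get_obs(): the state, without advancing time (a new reading comes with each control period).
- camera(name): name is "scene" or "top" or "wrist"; returns a dict with "frame" (420x560x3 uint8, red, green, blue), "z_map" (420x560 float32, m along the optical axis (not along the pixel's ray), 0 where there is no reading), "camera_matrix" (3x3 intrinsics, pixels), "rvec" (rotation vector, rad) and "tvec" (3), from world to camera coordinates, as OpenCV has them. Camera axes: x right, y down, z forward; pixel columns grow to the right and rows downward; lengths in m; the calibration is good to about 2 mm. A picture is of the moment at which its call begins.
- hand_in(): hands the job in; it is judged then, once.
The state is a dict: "time_s": time; "qpos": joint angles; "joint_vel": joint speeds; "tau": joint torques, N m; "ee_pos": TCP position; "eef_rot": TCP orientation; "force": force on the tool from outside, world axes, zero at the start; "moment": the same for the moment, N m; "grip_width": finger opening in m; "grip_force": force on a finger pad.
Only numpy, scipy, OpenCV 4.12 (cv2) and the standard library are available. Lean on these libraries where they do the work, as an engineer would, in place of code of your own. Each camera call takes 0.05 s, during which the arm holds its last target. There are 200 camera calls.

## Task

Put the loose microscope objective (yellow ring) away on the rotary rack: first turn the rack by its top knob until the empty fork clicks in at the front opening, in line with the red mark. Then slide the objective's groove straight into that fork, past the two spring rollers and on until it is fully home, and leave it hanging there upright. It is delicate optics: feel for the stop and press on it only gently, and do not touch the stored objectives or shift the things standing about.

Things in the scene. Friction and masses are not known exactly. Their poses are not given: they have to be found in the camera images.
- rack: Rotary objective rack, fixed to the desk: grey round base 246 mm across, clear guard wall, top at 101 mm, round its back and sides, open toward its front (its -x, marked by a red line on the base). Origin: on the desk under the turning axis, z up. Guard's inner radius 115 mm; opening 65 degrees either side of the front.
- turret (a joint): Angle of the turning part (disc, five forks 72 degrees apart, knob), rad, counter-clockwise from above; 0 = empty fork exactly at the front. Turns freely between stations; at each one a sprung roller resists with about 0.2 N m, then drops in, centring and holding the disc. Starts 0.6 to 2.3 rad off.
- fork (a point): Nominal seat of the empty fork, 80 mm from the axis, at fork-top height 80 mm; turns with the disc. Clamped by hand, its real seat is up to 11 mm further out or in, not measured. Slot 22 mm wide, open outward; tines 6 mm thick, end 20 mm outside the seat; two white rollers 6 mm outside it, 17 mm apart, yield at 8 to 13 N, then the push drops until the rigid stop: press there under 15 N.
- front (a point): Where point fork is when the empty fork is clicked in at the front: fixed on the rack, 80 mm from the axis toward the red mark, 80 mm above the desk.
- knob (a point): On the axis, middle of the black fluted knob: 36 mm across, from 117 to 147 mm above the desk, this point at 132 mm. The stored objectives reach to 116 mm; free radius between the axis and their heads at least 57 mm.
- stored: The four stored objectives, one body that turns with the disc; same shape as the loose one, rings green, blue, red and white, heads 32 mm across, 74 to 87 mm from the axis, 72 degrees apart. Origin on the turning axis at desk height.
- lens: Loose objective, yellow ring, 90 mm tall, 0.14 to 0.24 kg, standing nose down; round about z (up). Origin: centre of its underside. Barrel 28 mm across up to 44 mm; groove 20 mm across from 44 to 54; head 32 mm across from 54 to 90: grasp there, firmly; pushed by fingers at its sides it may tilt, with one finger behind it it does not. Hung: head's underside on the fork top (origin 54 mm below).
- objective_can: Black screw can 57 mm across, 68 mm tall, on the desk; leave it. Origin: centre of its underside.
- eyepiece_cap: Dark rubber eyepiece cap 54 mm across, 48 mm tall; leave it. Origin: centre of its underside.
- blower_bulb: Dust blower, dark bulb 54 mm across with red nozzle, 122 mm tall; leave it. Origin: centre of its underside.
- lens_bottle: Lens cleaner bottle, pale blue with white cap, 34 mm across, 105 mm tall; leave it. Origin: centre of its underside.
Mind the look-alikes: they are no part of the job. Leave any green look-alike of the lens alone.

How it is judged:
On the way:
1. the empty fork is clicked in at the front while the objective is still away from it (horizontal distance between fork and front below 0.004 m and horizontal distance between lens and fork above 0.05 m), for 0.2 s.
At the end, for the whole second after the job is handed in: The empty fork still stands at the front (within 4 mm); the objective hangs in it, released, at rest, upright within 3.4 degrees, its head down on the fork (within 1.5 mm) and its axis within 2.5 mm of fully home against the stop, whose block reach_c0 lies 14 mm behind the seat (horizontal distance between fork and front below 0.004 m and horizontal distance between lens and reach_c0 below 0.0165 m and z of lens in the frame of fork between -0.0555 and -0.0525 m and angle between lens's own z axis and vertical below 0.06 rad and linear speed of lens below 0.02 m/s); the robot touches nothing.
It fails at once if the objective is pressed against the stop in the fork with over 18 N, or against the rack with over 35 N in all, the rollers' squeeze included (contact force between lens and reach_c0 above 18 N or contact force between lens and rack above 35 N).
It fails at once if a stored objective is touched (over 1 N) by the robot or by the loose objective (contact force between any of the fingers, the arm, lens and stored above 1 N).
It fails at once if the objective is tipped over (30 degrees) (angle between lens's own z axis and vertical above 0.52 rad).
It fails at once if a thing standing about is moved by over 15 mm (distance of any of objective_can, eyepiece_cap, blower_bulb, lens_bottle from where it was at the start of the episode above 0.015 m).
It also fails if it takes over 72 s, if anything falls off the work surface, if the arm or the gripper's body presses on something with over 40 N, if the wrist force passes 120 N, or if a joint passes its speed limit or range.

## Working session

There is one attempt and no reset: what is moved stays moved. The work goes in short steps, Python scripts to look and compute and a tool call to move; the robot and the scene stay as the last step left them, time stands still between calls to the robot, and variables do not carry over. Pictures are saved under pics/ and viewed, at most 10 in all, crops included, and the job is handed in when it is done.

Besides the shell and the picture viewer there is one more tool, called after "Emit:" as name([rows], argument=value, ...), one row to a line, values as JSON. send_rows: Moves the arm, as the interface text tells. Its arguments: {"type":"object","properties":{"rows":{"type":"array"},"force":{"type":"number"}},"required":["rows"]}

```bash
mkdir -p pics; cat > h.py <<'E'
from station import *
import numpy as np, cv2
def cam(n):
    c=camera(n); R,_=cv2.Rodrigues(np.array(c["rvec"])); t=np.array(c["tvec"]).reshape(3)
    K=np.array(c["camera_matrix"]); z=c["z_map"]; v,u=np.mgrid[:420,:560]
    P=np.stack([(u-K[0,2])/K[0,0]*z,(v-K[1,2])/K[1,1]*z,z],-1)
    W=(P-t)@R
    W[z==0]=np.nan
    return c["frame"],W,(K,R,t)
def save(n,f): cv2.imwrite("pics/"+n+".png",cv2.cvtColor(f,cv2.COLOR_RGB2BGR))
E
python3 - <<'E'
from h import *
o=get_obs();print(o)
for n in("scene","top"):
    f,W,c=cam(n);save(n+"0",f);np.savez(n+"0",f=f,W=W,K=c[0],R=c[1],t=c[2])
E
```

```text
{'time_s': 0.0, 'qpos': array([ 1.21438922e+00,  3.00465508e-01,  1.52159253e+00, -8.29535845e-06,
        1.32067468e+00, -6.66086474e-02]), 'joint_vel': array([-0.00124212,  0.00018176, -0.00014378,  0.00182652, -0.00027929,
       -0.00182335]), 'tau': array([-1.77297781e-03, -5.31808054e+01, -3.52733409e+01,  7.07428926e-02,
        2.44711968e-02, -6.75681531e-05]), 'ee_pos': array([0.15708562, 0.52681767, 0.20488455]), 'eef_rot': array([-3.14045458e+00, -6.78649955e-05,  2.85179622e+00]), 'force': array([ 0.77072534,  0.76826646, -0.38087519]), 'moment': array([-0.02838066,  0.00952621, -0.00605317]), 'grip_force': 0.0, 'grip_width': 0.09426399920749567}
```

View pics/top0.png

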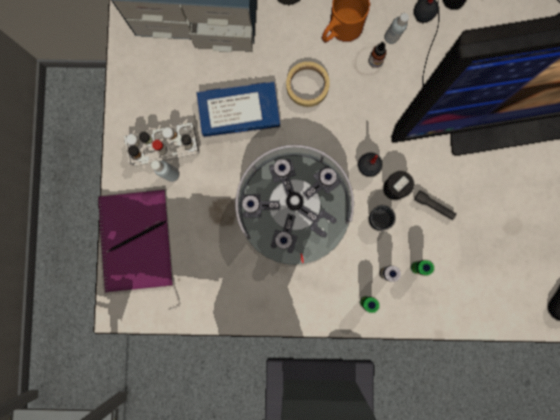

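View pics/scene0.png

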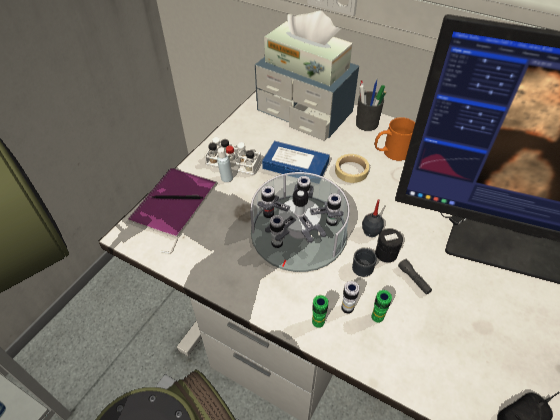

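The top view shows the rack at about (295,205) with its red mark at (302,258). The loose lens is the silver one at (391,273), between green look-alikes at (371,304) and (425,267). The can, cap and blower stand near (370–400,165–218).

```bash
cat > m.py <<'E'
import numpy as np,cv2
from scipy.optimize import least_squares
d=np.load("top0.npz");W=d["W"];f=d["f"].astype(int)
def circ(p,r=None):
    g=lambda q:np.hypot(p[:,0]-q[0],p[:,1]-q[1])-(q[2] if r is None else r)
    q=least_squares(g,[*p[:,:2].mean(0),r or .02],loss="soft_l1",f_scale=.002).x;return q.round(4)
def near(u,v,r):
    M=np.zeros(f.shape[:2],np.uint8);cv2.circle(M,(u,v),r,1,-1);return M>0
for n,(u,v) in dict(lens=(391,273),g1=(371,304),g2=(425,267),s1=(282,168),s2=(328,176),s3=(251,204),s4=(284,240),knob=(295,201),cap=(381,217),can=(399,185),bulb=(371,163),bottle=(161,168)).items():
    p=W[near(u,v,14)]; p=p[p[:,2]>.03]; zt=np.nanpercentile(p[:,2],95)
    t=p[p[:,2]>zt-.006]; print(n,"ztop",zt.round(4),"n",len(t),"mid",((t.min(0)+t.max(0))/2).round(4)[:2],"mean",t.mean(0).round(4)[:2],"ext",np.ptp(t,0).round(3))
R=near(295,205,70)&(f[...,0]>120)&(f[...,1]<80)
print("red",[ (np.argwhere(R)[i][::-1],W[R][i].round(4)) for i in range(R.sum())][:25])
E
python3 m.py
python3 - <<'E'
import cv2,numpy as np
a=cv2.imread("pics/top0.png")[135:330,215:455]
b=cv2.imread("pics/scene0.png")[160:340,235:435]
cv2.imwrite("pics/crop0.png",np.hstack([cv2.resize(a,None,fx=1.65,fy=1.65*1.0,interpolation=2)[:320],cv2.resize(b,(396,320),interpolation=2)]))
E
```

```text
lens ztop 0.093 n 175 mid [ 0.4676 -0.1047] mean [ 0.4683 -0.1049] ext [0.03  0.031 0.012]
g1 ztop 0.0926 n 190 mid [ 0.4057 -0.0631] mean [ 0.4057 -0.0631] ext [0.03  0.03  0.009]
g2 ztop 0.093 n 189 mid [ 0.4808 -0.1713] mean [ 0.4816 -0.1712] ext [0.03  0.032 0.009]
s1 ztop 0.1178 n 188 mid [0.6748 0.1196] mean [0.6742 0.1195] ext [0.03  0.03  0.009]
s2 ztop 0.1175 n 198 mid [0.6584 0.0282] mean [0.658  0.0277] ext [0.031 0.03  0.008]
s3 ztop 0.1175 n 192 mid [0.6005 0.1795] mean [0.6008 0.1797] ext [0.03  0.03  0.009]
s4 ztop 0.1176 n 198 mid [0.5305 0.1131] mean [0.5302 0.1134] ext [0.03  0.03  0.009]
knob ztop 0.1491 n 244 mid [0.6051 0.0929] mean [0.6049 0.0931] ext [0.031 0.033 0.01 ]
cap ztop 0.0509 n 123 mid [ 0.584  -0.0917] mean [ 0.5829 -0.0905] ext [0.051 0.053 0.008]
can ztop 0.0717 n 438 mid [ 0.6518 -0.1238] mean [ 0.6516 -0.1237] ext [0.052 0.05  0.01 ]
bulb ztop 0.0835 n 33 mid [ 0.6974 -0.0664] mean [ 0.697  -0.0655] ext [0.007 0.009 0.044]
bottle ztop 0.1052 n 79 mid [0.6776 0.3735] mean [0.6775 0.3725] ext [0.018 0.02  0.01 ]
red [(array([301, 255]), array([0.5025, 0.0766, 0.0131])), (array([302, 255]), array([0.5025, 0.0744, 0.013 ])), (array([301, 256]), array([0.5004, 0.0765, 0.0123])), (array([302, 256]), array([0.5004, 0.0744, 0.0145])), (array([301, 257]), array([0.4982, 0.0765, 0.0113])), (array([302, 257]), array([0.4982, 0.0744, 0.0164])), (array([301, 258]), array([0.4961, 0.0765, 0.0146])), (array([302, 258]), array([0.4961, 0.0744, 0.0157])), (array([301, 259]), array([0.4939, 0.0765, 0.0136])), (array([302, 259]), array([0.494 , 0.0743, 0.0116])), (array([302, 260]), array([0.4918, 0.0743, 0.0152]))]
```

View pics/crop0.png

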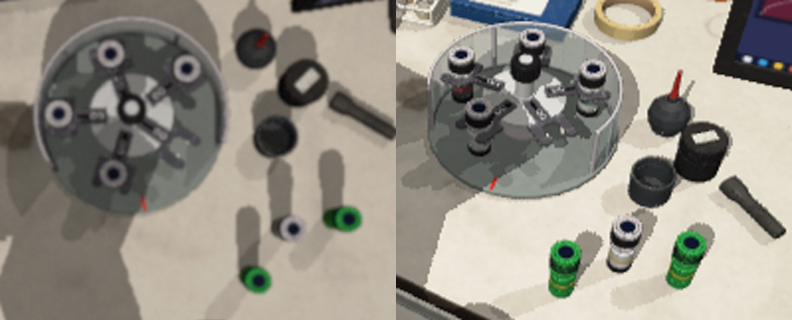

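```bash
cat >> h.py <<'E'
def go(x,y,z,yawdeg,rows=None):
    o=get_obs(); p=o["ee_pos"]; yaw=np.degrees(o["eef_rot"][2]); r=(yaw-yawdeg+180)%360-180
    d=np.array([x,y,z])-p; a=np.radians(yaw)
    e=lambda a:(d[0]*np.cos(a)+d[1]*np.sin(a), d[0]*np.sin(a)-d[1]*np.cos(a), -d[2])
    print("roll",round(r,2),"then mm (new yaw)",np.round(np.array(e(np.radians(yawdeg)))*1e3,1),"(old yaw)",np.round(np.array(e(a))*1e3,1),"t",o["time_s"])
E
python3 - <<'E'
from h import *
from scipy.optimize import least_squares
S=np.array([[.6745,.1195],[.6582,.0280],[.6007,.1796],[.5304,.1132]])
k=np.array([0,-72,72,144])
# axis and phase from bearings
def g(q):
    d=S-q[:2]; a=np.radians(k+q[2]); return np.r_[d[:,1]*np.cos(a)-d[:,0]*np.sin(a)]
q=least_squares(g,[.605,.093,20.9],x_scale=[.01,.01,1]).x
print(q,g(q)*1e3,np.linalg.norm(S-q[:2],axis=1))
for n in("top0","scene0"):
    W=np.load(n+".npz")["W"]; d=W-[*q[:2],0]; a=np.radians(236.9)
    r=d[...,0]*np.cos(a)+d[...,1]*np.sin(a); l=-d[...,0]*np.sin(a)+d[...,1]*np.cos(a)
    for r0 in range(20,108,6):
        print(n,r0,[ (lambda m:round(float(np.median(W[m][:,2]))*1e3) if m.any() else None)((r*1e3>=r0)&(r*1e3<r0+6)&(abs(l*1e3-l0)<2)) for l0 in range(-24,25,4)])
go(.605,.093,.205,147)
E
```

```text
[ 0.60538599  0.09306099 21.02555654] [-0.11831051  0.0626057   0.11181237 -0.07961806] [0.07399843 0.08379888 0.08666579 0.07764328]
top0 20 [74, 75, 75, 73, 77, 78, 77, 78, 79, 74, 74, 75, 74]
top0 26 [75, 74, 76, 75, 77, 78, 79, 78, 77, 73, 75, 75, 74]
top0 32 [74, 74, 73, 75, 76, 78, 79, 77, 79, 74, 76, 75, 74]
top0 38 [73, 74, 74, 75, 79, 77, 80, 80, 78, 74, 74, 73, 75]
top0 44 [12, 44, 74, 72, 78, 79, 81, 77, 78, 74, 76, 74, 14]
top0 50 [12, 77, 78, 78, 78, 80, 80, 80, 79, 79, 78, 79, 80]
top0 56 [15, 78, 80, 79, 81, 80, 79, 81, 79, 81, 80, 80, 79]
top0 62 [13, 78, 79, 78, None, 13, 12, 11, 12, 79, 47, 81, 81]
top0 68 [14, 77, 80, 81, None, 13, 13, 12, 13, 75, 75, 79, 79]
top0 74 [15, 76, 80, 81, 79, 10, 12, 14, 11, 77, 80, 79, 79]
top0 80 [14, 79, 79, 81, None, 10, 11, 12, 12, 14, 76, 81, 79]
top0 86 [13, 13, 79, 45, 12, 12, 13, 12, 11, 10, 12, 77, 84]
top0 92 [12, 12, 10, 10, 12, 13, 12, 13, 11, 11, 14, 12, 9]
top0 98 [11, 11, 13, 12, 13, 10, 12, 12, 12, 12, 11, 12, 12]
top0 104 [13, 10, 11, 13, 11, 14, 14, 13, 14, 11, 11, 10, 11]
scene0 20 [12, 41, 70, 42, 19, 46, 78, 78, 76
[... 312 characters left out ...]
, 77, 15, 77, 46, 13]
scene0 56 [43, 13, 77, 11, 43, 76, 44, 44, 44, 77, 13, 45, 11]
scene0 62 [12, 79, 44, 78, 11, 10, 11, 11, 45, 12, 79, 15, 12]
scene0 68 [75, 46, 77, 14, 12, 10, 9, 11, 42, 13, 14, 14, 13]
scene0 74 [74, 14, 44, 14, 11, 12, 11, 12, 11, 79, 77, 78, 12]
scene0 80 [72, 45, 11, 13, 10, 10, 10, 10, 13, 76, 12, 44, 11]
scene0 86 [11, 13, 74, 10, 10, 11, 10, 13, 11, 11, 44, 43, 12]
scene0 92 [11, 11, 10, 10, 11, 11, 12, 11, 11, 9, 11, 11, 14]
scene0 98 [12, 11, 11, 11, 10, 12, 11, 10, 9, 10, 12, 11, 11]
scene0 104 [9, 12, 11, 12, 14, 10, 12, 12, 11, 12, 12, 11, 11]
roll 16.39 then mm (new yaw) [-6.119e+02 -1.199e+02 -1.000e-01] (old yaw) [-5.532e+02 -2.878e+02 -1.000e-01] t 0.1
```

Emit:
send_rows([
  {"roll": 5.5, "jaw": -0.15},
  {"roll": 5.5, "jaw": -0.15},
  {"roll": 5.4, "jaw": -0.15},
  {"dx": -25, "dy": -5, "jaw": -0.15},
  {"dx": -36, "dy": -7, "jaw": -0.15},
  {"dx": -36, "dy": -7, "jaw": -0.15},
  {"dx": -36, "dy": -7, "jaw": -0.15},
  {"dx": -36, "dy": -7, "jaw": -0.15},
  {"dx": -36, "dy": -7, "jaw": -0.15},
  {"dx": -36, "dy": -7, "jaw": -0.15},
  {"dx": -36, "dy": -7, "jaw": -0.15},
  {"dx": -36, "dy": -7, "jaw": -0.15},
])

```text
invalid input at $.rows[0]: expected keys dx, dy, dz, roll, jaw
```

Emit:
send_rows([
  {"dx": -36, "dy": -7, "jaw": -0.15},
  {"dx": -36, "dy": -7, "jaw": -0.15},
  {"dx": -36, "dy": -7, "jaw": -0.15},
  {"dx": -36, "dy": -7, "jaw": -0.15},
  {"dx": -36, "dy": -7, "jaw": -0.15},
  {"dx": -36, "dy": -7, "jaw": -0.15},
  {"dx": -36, "dy": -7, "jaw": -0.15},
  {"dx": -36, "dy": -7, "jaw": -0.15},
  {"jaw": -0.15},
  {"jaw": -0.15},
])

```text
invalid input at $.rows[0]: expected keys dx, dy, dz, roll, jaw
```

```bash
python3 - <<'E'
from h import *
o=get_obs();print(o["ee_pos"],o["eef_rot"],o["grip_width"])
go(.6054,.0931,.118,147)
f,W,c=cam("wrist");save("w0",f)
K,R,t=c
m=(W[...,2]>.140)&(W[...,2]<.155)&(np.hypot(W[...,0]-.605,W[...,1]-.093)<.03)
p=W[m];print(len(p),(p.min(0)+p.max(0))/2,p.mean(0))
E
```

```text
[0.15708946 0.52684586 0.20494709] [-3.14055805e+00 -9.75815487e-05  2.85177955e+00] 0.09433614358613593
roll 16.39 then mm (new yaw) [-612.2 -119.6   86.9] (old yaw) [-553.6 -287.5   86.9] t 0.1Traceback (most recent call last):
  File "<stdin>", line 7, in <module>
    return umr_minimum(a, axis, None, out, keepdims, initial, where)
ValueError: zero-size array to reduction operation minimum which has no identity
```

View pics/w0.png

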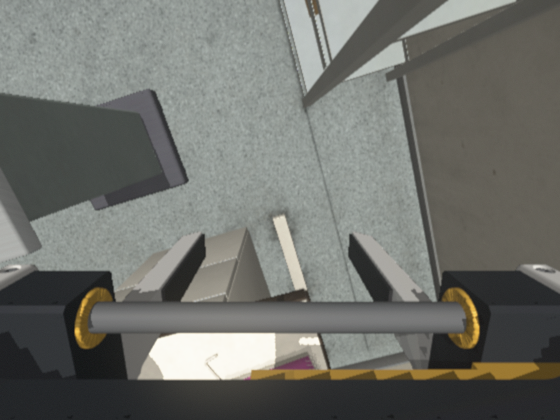

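The calls were refused because every row must carry all five keys. The wrist view only shows floor between the two fingers (tips near (185,240) and (370,240)). Resending with full keys.

Emit:
send_rows([
  {"dx": 0, "dy": 0, "dz": 0, "roll": 5.5, "jaw": -0.15},
  {"dx": 0, "dy": 0, "dz": 0, "roll": 5.5, "jaw": -0.15},
  {"dx": 0, "dy": 0, "dz": 0, "roll": 5.4, "jaw": -0.15},
  {"dx": -36, "dy": -7, "dz": 0, "roll": 0, "jaw": -0.15},
  {"dx": -36, "dy": -7, "dz": 0, "roll": 0, "jaw": -0.15},
  {"dx": -36, "dy": -7, "dz": 0, "roll": 0, "jaw": -0.15},
  {"dx": -36, "dy": -7, "dz": 0, "roll": 0, "jaw": -0.15},
  {"dx": -36, "dy": -7, "dz": 0, "roll": 0, "jaw": -0.15},
  {"dx": -36, "dy": -7, "dz": 0, "roll": 0, "jaw": -0.15},
  {"dx": -36, "dy": -7, "dz": 0, "roll": 0, "jaw": -0.15},
  {"dx": -36, "dy": -7, "dz": 0, "roll": 0, "jaw": -0.15},
  {"dx": -36, "dy": -7, "dz": 0, "roll": 0, "jaw": -0.15},
])

```text
time_s: 1.15
ee_pos: [0.3955, 0.2962, 0.2054]
eef_rot: [-3.142, -0.0, 2.566]
force: [0.1, 0.3, -0.2]
grip_width: 0.0538
grip_force: 0.0
```

Emit:
send_rows([
  {"dx": -36, "dy": -7, "dz": 0, "roll": 0, "jaw": -0.15},
  {"dx": -36, "dy": -7, "dz": 0, "roll": 0, "jaw": -0.15},
  {"dx": -36, "dy": -7, "dz": 0, "roll": 0, "jaw": -0.15},
  {"dx": -36, "dy": -7, "dz": 0, "roll": 0, "jaw": -0.15},
  {"dx": -36, "dy": -7, "dz": 0, "roll": 0, "jaw": -0.15},
  {"dx": -36, "dy": -7, "dz": 0, "roll": 0, "jaw": -0.15},
  {"dx": -36, "dy": -7, "dz": 0, "roll": 0, "jaw": -0.15},
  {"dx": -36, "dy": -7, "dz": 0, "roll": 0, "jaw": -0.15},
  {"dx": 0, "dy": 0, "dz": 0, "roll": 0, "jaw": -0.15},
  {"dx": 0, "dy": 0, "dz": 0, "roll": 0, "jaw": -0.15},
  {"dx": 0, "dy": 0, "dz": 0, "roll": 0, "jaw": -0.15},
])

```text
time_s: 2.07
ee_pos: [0.6052, 0.0942, 0.205]
eef_rot: [-3.141, -0.001, 2.565]
force: [0.9, -0.2, 0.1]
grip_width: 0.054
grip_force: 0.0
```

```bash
python3 - <<'E'
from h import *
o=get_obs();print(o["ee_pos"],o["eef_rot"],o["grip_width"])
go(.6054,.0931,.118,147)
f,W,c=cam("wrist");save("w1",f)
m=(W[...,2]>.138)&(W[...,2]<.157)&(np.hypot(W[...,0]-.605,W[...,1]-.093)<.03)
p=W[m];print(len(p))
if len(p):print((p.min(0)+p.max(0))/2,p.mean(0))
E
```

```text
[0.60518276 0.09415497 0.20499928] [-3.14113064e+00 -8.29809951e-04  2.56542110e+00] 0.053975929755606215
roll -0.01 then mm (new yaw) [-0.8 -0.8 87. ] (old yaw) [-0.8 -0.8 87. ] t 2.0667
1308
[0.60701967 0.09371582 0.14368431] [0.60574317 0.09434283 0.14654065]
```

View pics/w1.png

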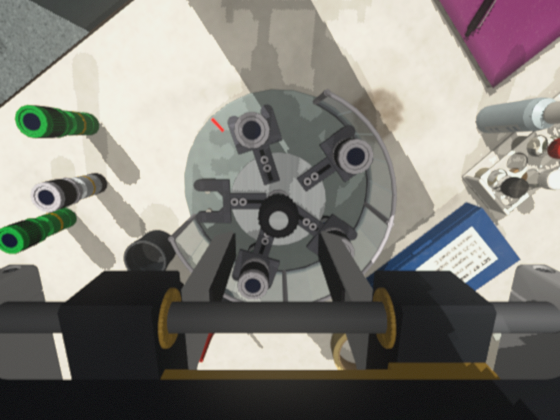

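The wrist view shows the knob (278,213) between the fingers, the empty fork at (212,200) and the red mark at (217,125). Next: descend, grip, turn.

Emit:
send_rows([
  {"dx": -0.8, "dy": -0.8, "dz": 20, "roll": 0, "jaw": -0.15},
  {"dx": 0, "dy": 0, "dz": 27, "roll": 0, "jaw": -0.15},
  {"dx": 0, "dy": 0, "dz": 27, "roll": 0, "jaw": -0.15},
  {"dx": 0, "dy": 0, "dz": 13, "roll": 0, "jaw": -0.15},
  {"dx": 0, "dy": 0, "dz": 0, "roll": 0, "jaw": -0.15},
  {"dx": 0, "dy": 0, "dz": 0, "roll": 0, "jaw": 0.6},
  {"dx": 0, "dy": 0, "dz": 0, "roll": 0, "jaw": 0.6},
  {"dx": 0, "dy": 0, "dz": 0, "roll": 0, "jaw": 0.6},
  {"dx": 0, "dy": 0, "dz": 0, "roll": 0, "jaw": 0.6},
  {"dx": 0, "dy": 0, "dz": 0, "roll": 0, "jaw": 0.6},
], force=35)

```text
time_s: 2.95
ee_pos: [0.6071, 0.0944, 0.1202]
eef_rot: [3.137, 0.003, 2.566]
force: [6.4, 10.6, -1.5]
grip_width: 0.0353
grip_force: 35.0
```

Emit:
send_rows([
  {"dx": 0, "dy": 2, "dz": 0, "roll": 0, "jaw": 0.6},
  {"dx": 0, "dy": 0, "dz": 0, "roll": 0, "jaw": 0.6},
  {"dx": 0, "dy": 0, "dz": 0, "roll": 0, "jaw": 0.6},
])

```text
time_s: 3.2
ee_pos: [0.6071, 0.0945, 0.1201]
eef_rot: [3.141, 0.001, 2.566]
force: [-3.7, -1.1, 6.5]
grip_width: 0.0353
grip_force: 35.0
```

Emit:
send_rows([
  {"dx": 0, "dy": 0, "dz": 0, "roll": 6, "jaw": 0.6},
  {"dx": 0, "dy": 0, "dz": 0, "roll": 6, "jaw": 0.6},
  {"dx": 0, "dy": 0, "dz": 0, "roll": 6, "jaw": 0.6},
  {"dx": 0, "dy": 0, "dz": 0, "roll": 6, "jaw": 0.6},
  {"dx": 0, "dy": 0, "dz": 0, "roll": 6, "jaw": 0.6},
  {"dx": 0, "dy": 0, "dz": 0, "roll": 6, "jaw": 0.6},
  {"dx": 0, "dy": 0, "dz": 0, "roll": 6, "jaw": 0.6},
  {"dx": 0, "dy": 0, "dz": 0, "roll": 5.8, "jaw": 0.6},
  {"dx": 0, "dy": 0, "dz": 0, "roll": 0, "jaw": 0.6},
  {"dx": 0, "dy": 0, "dz": 0, "roll": 0, "jaw": 0.6},
])

```text
time_s: 4.03
ee_pos: [0.607, 0.0941, 0.1201]
eef_rot: [3.141, 0.001, 1.73]
force: [-6.6, -2.9, 7.7]
grip_width: 0.0353
grip_force: 35.0
```

```bash
python3 - <<'E'
from h import *
o=get_obs();print(o["ee_pos"],o["eef_rot"],o["force"],o["moment"])
E
```

```text
[0.60696653 0.09413024 0.12014649] [3.14077642e+00 8.14337759e-04 1.73045692e+00] [-6.64118074 -2.89076121  7.73569331] [-0.66099779  0.99749807 -0.06534296]
```

Emit:
send_rows([
  {"dx": 0, "dy": 0, "dz": 0, "roll": 0, "jaw": -0.15},
  {"dx": 0, "dy": 0, "dz": 0, "roll": 0, "jaw": -0.15},
  {"dx": 0, "dy": 0, "dz": 0, "roll": 0, "jaw": -0.15},
  {"dx": 0, "dy": 0, "dz": -15, "roll": 0, "jaw": -0.15},
  {"dx": 0, "dy": 0, "dz": -25, "roll": 0, "jaw": -0.15},
  {"dx": 0, "dy": 0, "dz": -30, "roll": 0, "jaw": -0.15},
  {"dx": 0, "dy": 0, "dz": -15, "roll": 0, "jaw": -0.15},
  {"dx": 35, "dy": 0, "dz": 0, "roll": 0, "jaw": -0.15},
  {"dx": 35, "dy": 0, "dz": 0, "roll": 0, "jaw": -0.15},
  {"dx": 35, "dy": 0, "dz": 0, "roll": 0, "jaw": -0.15},
  {"dx": 35, "dy": 0, "dz": 0, "roll": 0, "jaw": -0.15},
  {"dx": 35, "dy": 0, "dz": 0, "roll": 0, "jaw": -0.15},
])

```text
time_s: 5.03
ee_pos: [0.5785, 0.2689, 0.2037]
eef_rot: [3.141, -0.0, 1.731]
force: [1.9, 0.2, 0.5]
grip_width: 0.0542
grip_force: 0.0
```

Emit:
send_rows([
  {"dx": 35, "dy": 0, "dz": 0, "roll": 0, "jaw": -0.15},
  {"dx": 20, "dy": 0, "dz": 0, "roll": 0, "jaw": -0.15},
  {"dx": 0, "dy": 0, "dz": 0, "roll": 0, "jaw": -0.15},
])

```text
time_s: 5.28
ee_pos: [0.5689, 0.3253, 0.2032]
eef_rot: [-3.141, -0.001, 1.735]
force: [-0.9, 0.3, 0.2]
grip_width: 0.0539
grip_force: 0.0
```

```bash
python3 - <<'E'
from h import *
o=get_obs();print(o["ee_pos"],o["eef_rot"],o["force"],o["grip_width"])
f,W,c=cam("top");save("t1",f);np.savez("t1",f=f,W=W)
f,W,c=cam("wrist");save("w2",f);np.savez("w2",f=f,W=W)
E
```

```text
[0.56885956 0.32533004 0.20319864] [-3.14148674e+00 -5.24123520e-04  1.73526971e+00] [-0.86330842  0.27532416  0.24152202] 0.053885117850653357
```

View pics/t1.png

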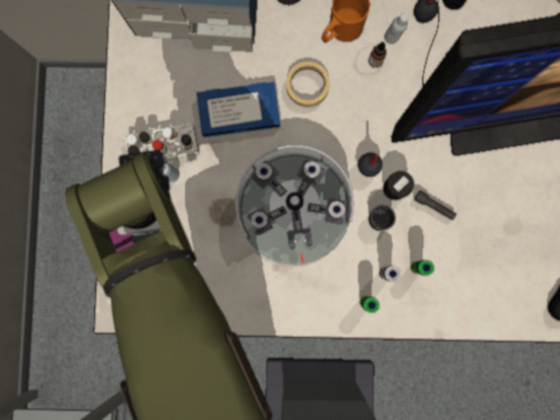

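The empty fork at (300,238) now lines up with the red mark at (302,258). The arm stands clear on the left.

```bash
python3 - <<'E'
from h import *
from scipy.optimize import least_squares
d=np.load("t1.npz");W=d["W"];f=d["f"]
def head(u,v,zmin=.03):
    M=np.zeros(f.shape[:2],np.uint8);cv2.circle(M,(u,v),14,1,-1)
    p=W[M>0];p=p[p[:,2]>zmin];zt=np.percentile(p[:,2],95);t=p[p[:,2]>zt-.006]
    return ((t.min(0)+t.max(0))/2+t.mean(0))[:2]/2
S=np.array([head(*p) for p in((312,169),(337,209),(264,171),(260,219))]);k=np.array([0,-72,72,144])
def g(q):
    e=S-q[:2]; a=np.radians(k+q[2]); return e[:,1]*np.cos(a)-e[:,0]*np.sin(a)
q=least_squares(g,[.605,.093,-27],x_scale=[.01,.01,1]).x
print(q,"fork az",q[2]+216,g(q)*1e3,np.linalg.norm(S-q[:2],axis=1))
print("lens",head(391,273),"knob",head(295,201,.13))
e=W-[*q[:2],0];a=np.radians(q[2]+216);r=e[...,0]*np.cos(a)+e[...,1]*np.sin(a);l=-e[...,0]*np.sin(a)+e[...,1]*np.cos(a)
m=(W[...,2]>.06)&(W[...,2]<.095)&(r>.045)&(r<.105)&(abs(l)<.024)
for i in np.arange(56,100,3): 
    x=l[m&(abs(r*1e3-i)<1.5)]*1e3; print(i,np.round(np.sort(x)[[0,-1]],1) if len(x) else 0,"inner",np.round([x[x<0].max(),x[x>0].min()],1) if (x<0).any() and (x>0).any() else 0)
d=W[...,2]; m=np.zeros(d.shape,bool)
E
```

```text
[  0.60531288   0.0928578  -26.46830054] fork az 189.5316994615692 [ 0.12354839 -0.06514744 -0.11662044  0.08328506] [0.07392865 0.08376885 0.08722052 0.07798831]
lens [ 0.46806747 -0.10464838] knob [0.60471804 0.09296536]
56 [-23.7  23.7] inner [-1.  1.]
59 [-24.   23.4] inner [-1.3  0.7]
62 [-22.6  22.7] inner [-8.   8.3]
65 [-22.9  22.6] inner [-12.6  10.3]
68 [-23.5  23.8] inner [-11.2  11.5]
71 [-23.8  23.4] inner [-11.4  10.9]
74 [-22.4  22.9] inner [-9.7 10.6]
77 [-22.7  22.5] inner [-10.3   8.4]
80 [-23.3  22. ] inner [-12.7  11.8]
83 [-23.6  23.6] inner [-11.3  11.2]
86 [-21.9  23.2] inner [-13.6  12.7]
89 [-22.2  20.8] inner [-16.1  14.5]
92 0 inner 0
95 0 inner 0
98 0 inner 0
```

```bash
python3 -c "
from h import *
go(.4697,-.1029,.203,9.5)"
```

```text
roll 89.77 then mm (new yaw) [-1.690e+02  4.023e+02  2.000e-01] (old yaw) [-4.030e+02 -1.674e+02  2.000e-01] t 5.3833
```

Emit:
send_rows([
  {"dx": -18, "dy": -7.5, "dz": 0, "roll": 0, "jaw": 0},
  {"dx": -35, "dy": -14.5, "dz": 0, "roll": 0, "jaw": 0},
  {"dx": -35, "dy": -14.5, "dz": 0, "roll": 0, "jaw": 0},
  {"dx": -35, "dy": -14.5, "dz": 0, "roll": 0, "jaw": 0},
  {"dx": -35, "dy": -14.5, "dz": 0, "roll": 0, "jaw": 0},
  {"dx": -35, "dy": -14.5, "dz": 0, "roll": 0, "jaw": 0},
  {"dx": -35, "dy": -14.5, "dz": 0, "roll": 0, "jaw": 0},
  {"dx": -35, "dy": -14.5, "dz": 0, "roll": 0, "jaw": 0},
  {"dx": -35, "dy": -14.5, "dz": 0, "roll": 0, "jaw": 0},
  {"dx": -35, "dy": -14.5, "dz": 0, "roll": 0, "jaw": 0},
  {"dx": -35, "dy": -14.5, "dz": 0, "roll": 0, "jaw": 0},
  {"dx": -35, "dy": -14.5, "dz": 0, "roll": 0, "jaw": 0},
])

```text
time_s: 6.38
ee_pos: [0.4684, -0.1058, 0.2038]
eef_rot: [3.141, 0.001, 1.73]
force: [0.6, -0.1, -0.5]
grip_width: 0.0471
grip_force: 0.0
```

Emit:
send_rows([
  {"dx": 0, "dy": 0, "dz": 0, "roll": 6, "jaw": 0},
  {"dx": 0, "dy": 0, "dz": 0, "roll": 7, "jaw": 0},
  {"dx": 0, "dy": 0, "dz": 0, "roll": 7, "jaw": 0},
  {"dx": 0, "dy": 0, "dz": 0, "roll": 7, "jaw": 0},
  {"dx": 0, "dy": 0, "dz": 0, "roll": 7, "jaw": 0},
  {"dx": 0, "dy": 0, "dz": 0, "roll": 7, "jaw": 0},
  {"dx": 0, "dy": 0, "dz": 0, "roll": 7, "jaw": 0},
  {"dx": 0, "dy": 0, "dz": 0, "roll": 7, "jaw": 0},
  {"dx": 0, "dy": 0, "dz": 0, "roll": 7, "jaw": 0},
  {"dx": 0, "dy": 0, "dz": 0, "roll": 7, "jaw": 0},
  {"dx": 0, "dy": 0, "dz": 0, "roll": 7, "jaw": 0},
  {"dx": 0, "dy": 0, "dz": 0, "roll": 7, "jaw": 0},
])

```text
time_s: 7.38
ee_pos: [0.4691, -0.1042, 0.2037]
eef_rot: [3.141, -0.0, 0.275]
force: [-0.3, -0.1, -0.2]
grip_width: 0.047
grip_force: 0.0
```

Emit:
send_rows([
  {"dx": 0, "dy": 0, "dz": 0, "roll": 6.8, "jaw": 0},
  {"dx": 0, "dy": 0, "dz": 0, "roll": 0, "jaw": 0},
  {"dx": 0, "dy": 0, "dz": 0, "roll": 0, "jaw": 0},
])

```text
time_s: 7.63
ee_pos: [0.4693, -0.1038, 0.2036]
eef_rot: [3.141, -0.0, 0.167]
force: [-0.5, 0.1, -0.3]
grip_width: 0.0468
grip_force: 0.0
```

```bash
python3 -c "
from h import *
go(.4697,-.1029,.060,9.5)
f,W,c=cam('wrist');save('w3',f)
m=(W[...,2]>.083)&(W[...,2]<.1)&(np.hypot(W[...,0]-.469,W[...,1]+.104)<.03)
p=W[m];p=p[p[:,2]>np.percentile(p[:,2],90)-.006];print(len(p),(p.min(0)+p.max(0))/2,p.mean(0))"
```

```text
roll 0.04 then mm (new yaw) [  0.5  -0.8 143.6] (old yaw) [  0.5  -0.8 143.6] t 7.6333
723 [ 0.46991567 -0.10444187  0.08834948] [ 0.47025756 -0.10437574  0.08948801]
```

View pics/w3.png

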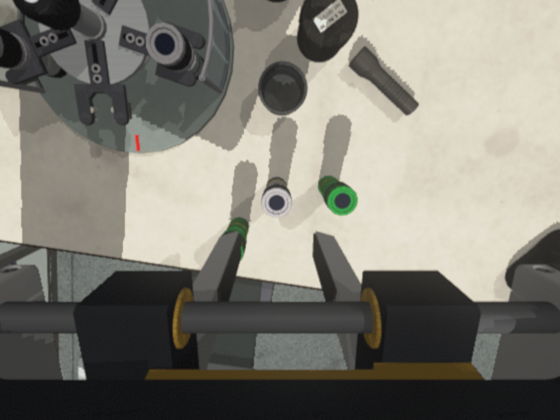

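The lens at (277,202) is centred between the fingers, with the green look-alikes clear on both sides. Descending.

Emit:
send_rows([
  {"dx": 0.5, "dy": -0.5, "dz": 20, "roll": 0, "jaw": 0},
  {"dx": 0, "dy": 0, "dz": 30, "roll": 0, "jaw": 0},
  {"dx": 0, "dy": 0, "dz": 30, "roll": 0, "jaw": 0},
  {"dx": 0, "dy": 0, "dz": 30, "roll": 0, "jaw": 0},
  {"dx": 0, "dy": 0, "dz": 22, "roll": 0, "jaw": 0},
  {"dx": 0, "dy": 0, "dz": 11.6, "roll": 0, "jaw": 0},
  {"dx": 0, "dy": 0, "dz": 0, "roll": 0, "jaw": 0},
  {"dx": 0, "dy": 0, "dz": 0, "roll": 0, "jaw": 0},
  {"dx": 0, "dy": 0, "dz": 0, "roll": 0, "jaw": 0.2},
  {"dx": 0, "dy": 0, "dz": 0, "roll": 0, "jaw": 0.3},
  {"dx": 0, "dy": 0, "dz": 0, "roll": 0, "jaw": 0.6},
  {"dx": 0, "dy": 0, "dz": 0, "roll": 0, "jaw": 0.6},
], force=8)

```text
time_s: 8.68
ee_pos: [0.4707, -0.1026, 0.0608]
eef_rot: [3.141, -0.002, 0.164]
force: [-0.4, -0.3, 6.0]
grip_width: 0.0317
grip_force: 8.0
```

Emit:
send_rows([
  {"dx": 0, "dy": 0, "dz": 0, "roll": 0, "jaw": 0.6},
  {"dx": 0, "dy": 0, "dz": 0, "roll": 0, "jaw": 0.6},
  {"dx": 0, "dy": 0, "dz": 0, "roll": 0, "jaw": 0.6},
])

```text
time_s: 8.93
ee_pos: [0.4707, -0.1027, 0.0608]
eef_rot: [3.141, -0.002, 0.164]
force: [-0.3, -1.9, 6.1]
grip_width: 0.0318
grip_force: 8.0
```

Emit:
send_rows([
  {"dx": 0, "dy": 0, "dz": 0, "roll": 0, "jaw": 0},
  {"dx": 0, "dy": 0, "dz": 0, "roll": 0, "jaw": 0},
  {"dx": 0, "dy": 0, "dz": 0, "roll": 0, "jaw": 0},
  {"dx": 0, "dy": 0, "dz": 0, "roll": -6.8, "jaw": 0},
  {"dx": 0, "dy": 0, "dz": 0, "roll": -7, "jaw": 0},
  {"dx": 0, "dy": 0, "dz": 0, "roll": -7, "jaw": 0},
  {"dx": 0, "dy": 0, "dz": 0, "roll": -7, "jaw": 0},
  {"dx": 0, "dy": 0, "dz": 0, "roll": -7, "jaw": 0},
  {"dx": 0, "dy": 0, "dz": 0, "roll": -7, "jaw": 0},
  {"dx": 0, "dy": 0, "dz": 0, "roll": -7, "jaw": 0},
  {"dx": 0, "dy": 0, "dz": 0, "roll": -7, "jaw": 0},
])

```text
time_s: 9.85
ee_pos: [0.47, -0.1024, 0.0597]
eef_rot: [-3.141, 0.0, 1.144]
force: [0.1, -0.6, 0.9]
grip_width: 0.0466
grip_force: 0.0
```

Emit:
send_rows([
  {"dx": 0, "dy": 0, "dz": 0, "roll": -7, "jaw": 0},
  {"dx": 0, "dy": 0, "dz": 0, "roll": -7, "jaw": 0},
  {"dx": 0, "dy": 0, "dz": 0, "roll": -7, "jaw": 0},
  {"dx": 0, "dy": 0, "dz": 0, "roll": -7, "jaw": 0},
  {"dx": 0, "dy": 0, "dz": 0, "roll": -6.2, "jaw": 0},
  {"dx": 0, "dy": 0, "dz": 0, "roll": 0, "jaw": 0},
  {"dx": 0, "dy": 0, "dz": 0, "roll": 0, "jaw": 0},
])

```text
time_s: 10.43
ee_pos: [0.4701, -0.1024, 0.0598]
eef_rot: [-3.141, -0.0, 1.731]
force: [-0.5, 0.4, -0.0]
grip_width: 0.0469
grip_force: 0.0
```

Emit:
send_rows([
  {"dx": 0, "dy": 0, "dz": 0, "roll": 0, "jaw": 0.2},
  {"dx": 0, "dy": 0, "dz": 0, "roll": 0, "jaw": 0.3},
  {"dx": 0, "dy": 0, "dz": 0, "roll": 0, "jaw": 0.6},
  {"dx": 0, "dy": 0, "dz": 0, "roll": 0, "jaw": 0.6},
  {"dx": 0, "dy": 0, "dz": 0, "roll": 0, "jaw": 0.6},
], force=8)

```text
time_s: 10.85
ee_pos: [0.4701, -0.1024, 0.0598]
eef_rot: [-3.142, -0.0, 1.734]
force: [0.6, -0.0, -1.0]
grip_width: 0.0318
grip_force: 8.0
```

Emit:
send_rows([
  {"dx": 0, "dy": 0, "dz": 0, "roll": 0, "jaw": 0.6},
  {"dx": 0, "dy": 0, "dz": 0, "roll": 0, "jaw": 0.6},
  {"dx": 0, "dy": 0, "dz": 0, "roll": 0, "jaw": 0.6},
  {"dx": 0, "dy": 0, "dz": -8, "roll": 0, "jaw": 0.6},
  {"dx": 0, "dy": 0, "dz": -16, "roll": 0, "jaw": 0.6},
  {"dx": 0, "dy": 0, "dz": -16, "roll": 0, "jaw": 0.6},
  {"dx": 0, "dy": 0, "dz": -5, "roll": 0, "jaw": 0.6},
  {"dx": 0, "dy": 0, "dz": 0, "roll": 0, "jaw": 0.6},
  {"dx": 0, "dy": 0, "dz": 0, "roll": 0, "jaw": 0.6},
], force=45)

```text
time_s: 11.6
ee_pos: [0.47, -0.1024, 0.1046]
eef_rot: [3.142, 0.0, 1.735]
force: [-0.0, 0.3, -1.6]
grip_width: 0.0316
grip_force: 45.0
```

```bash
python3 -c "
from h import *
o=get_obs();print(o['ee_pos'],o['eef_rot'],o['force'],o['grip_width'])
go(.4687,.0718,.0875,99.5)"
```

```text
[ 0.46997417 -0.10239774  0.10463027] [3.14159048e+00 2.20479315e-05 1.73472054e+00] [-7.79456419e-04  3.05657907e-01 -1.64479150e+00] 0.03155282384010603
roll -0.11 then mm (new yaw) [172.   27.5  17.1] (old yaw) [172.1  27.2  17.1] t 11.6
```

Emit:
send_rows([
  {"dx": 12, "dy": 1.5, "dz": 0, "roll": 0, "jaw": 0.6},
  {"dx": 25, "dy": 4, "dz": 0, "roll": 0, "jaw": 0.6},
  {"dx": 30, "dy": 5, "dz": 0, "roll": 0, "jaw": 0.6},
  {"dx": 30, "dy": 5, "dz": 0, "roll": 0, "jaw": 0.6},
  {"dx": 30, "dy": 5, "dz": 5, "roll": 0, "jaw": 0.6},
  {"dx": 30, "dy": 5, "dz": 7, "roll": 0, "jaw": 0.6},
  {"dx": 15, "dy": 2, "dz": 5, "roll": -0.1, "jaw": 0.6},
  {"dx": 0, "dy": 0, "dz": 0, "roll": 0, "jaw": 0.6},
  {"dx": 0, "dy": 0, "dz": 0, "roll": 0, "jaw": 0.6},
  {"dx": 0, "dy": 0, "dz": 0, "roll": 0, "jaw": 0.6},
])

```text
time_s: 12.43
ee_pos: [0.469, 0.0714, 0.0876]
eef_rot: [-3.141, 0.0, 1.736]
force: [0.3, -0.6, -0.8]
grip_width: 0.0312
grip_force: 45.0
```

```bash
python3 -c "
from h import *
o=get_obs();print(o['ee_pos'],o['eef_rot'],o['force'],o['moment'],o['grip_width'])
go(.4687,.0718,.0875,99.5)
f,W,c=cam('scene');np.savez('s2',f=f,W=W,K=c[0],R=c[1],t=c[2])
cv2.imwrite('pics/s2.png',cv2.resize(f[140:320,200:440,::-1],None,fx=3,fy=3,interpolation=2))"
```

```text
[0.46896877 0.07144082 0.08764504] [-3.14101840e+00  5.41675986e-05  1.73648433e+00] [ 0.3472084 -0.5942639 -0.755508 ] [-0.02216488  0.03057696 -0.00154841] 0.031244503211139207
roll -0.01 then mm (new yaw) [ 0.4 -0.2  0.1] (old yaw) [ 0.4 -0.2  0.1] t 12.4333
```

View pics/s2.png

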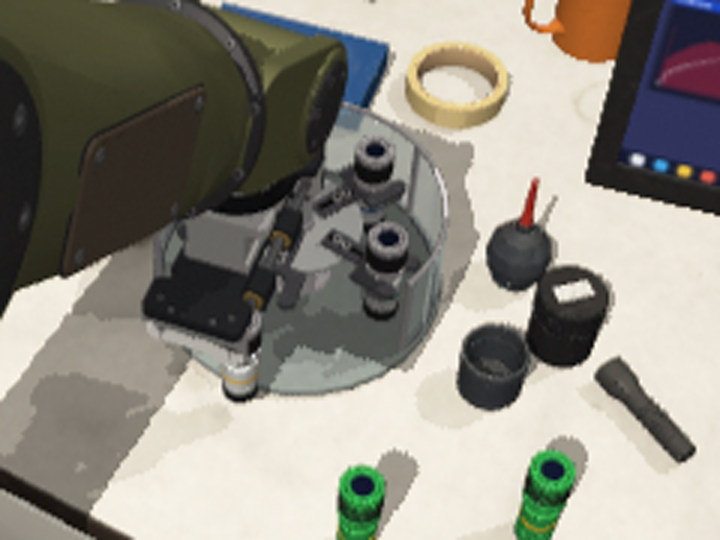

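The scene view shows the lens (yellow ring at (240,375)) held upright in front of the rack opening. Advancing toward the fork.

Emit:
send_rows([
  {"dx": 0.4, "dy": 6, "dz": 0, "roll": 0, "jaw": 0.6},
  {"dx": 0, "dy": 10, "dz": 0, "roll": 0, "jaw": 0.6},
  {"dx": 0, "dy": 10, "dz": 0, "roll": 0, "jaw": 0.6},
  {"dx": 0, "dy": 8, "dz": 0, "roll": 0, "jaw": 0.6},
  {"dx": 0, "dy": 4, "dz": 0, "roll": 0, "jaw": 0.6},
  {"dx": 0, "dy": 0, "dz": 0, "roll": 0, "jaw": 0.6},
  {"dx": 0, "dy": 0, "dz": 0, "roll": 0, "jaw": 0.6},
])

```text
time_s: 13.07
ee_pos: [0.5064, 0.0782, 0.0877]
eef_rot: [-3.141, -0.0, 1.736]
force: [0.1, 0.5, -1.7]
grip_width: 0.0314
grip_force: 45.0
```

Emit:
send_rows([
  {"dx": 0, "dy": 2, "dz": 0, "roll": 0, "jaw": 0.6},
  {"dx": 0, "dy": 2, "dz": 0, "roll": 0, "jaw": 0.6},
  {"dx": 0, "dy": 2, "dz": 0, "roll": 0, "jaw": 0.6},
  {"dx": 0, "dy": 0, "dz": 0, "roll": 0, "jaw": 0.6},
])

```text
time_s: 13.4
ee_pos: [0.5128, 0.0795, 0.0879]
eef_rot: [3.141, 0.0, 1.737]
force: [-0.4, 1.0, -1.9]
grip_width: 0.0312
grip_force: 45.0
```

Emit:
send_rows([
  {"dx": 0, "dy": 1.5, "dz": 0, "roll": 0, "jaw": 0.6},
  {"dx": 0, "dy": 1.5, "dz": 0, "roll": 0, "jaw": 0.6},
  {"dx": 0, "dy": 0, "dz": 0, "roll": 0, "jaw": 0.6},
])

```text
time_s: 13.65
ee_pos: [0.5157, 0.08, 0.0879]
eef_rot: [3.141, 0.0, 1.737]
force: [0.0, 1.3, -1.8]
grip_width: 0.0312
grip_force: 45.0
```

```bash
cat >> h.py <<'E'
def st():
    o=get_obs();p=o["ee_pos"];a=np.radians(9.53);e=p[:2]-[.6069,.0946];F=o["force"]
    c,s=np.cos(a),np.sin(a)
    print("r %.1f lat %.2f z %.1f | Frad %.1f Flat %.1f Fz %.1f"%(-1e3*(e[0]*c+e[1]*s),1e3*(-e[0]*s+e[1]*c),1e3*p[2],F[0]*c+F[1]*s,-F[0]*s+F[1]*c,F[2]),o["moment"].round(2),o["eef_rot"].round(4),o["grip_width"],o["time_s"])
E
python3 -c "
from h import *
st()"
```

```text
r 92.4 lat 0.66 z 87.9 | Frad 0.2 Flat 1.3 Fz -1.8 [-0.08 -0.   -0.03] [3.1415 0.     1.7366] 0.031209799412091715 13.65
```

Emit:
send_rows([
  {"dx": 0, "dy": 1.5, "dz": 0, "roll": 0, "jaw": 0.6},
  {"dx": 0, "dy": 1.5, "dz": 0, "roll": 0, "jaw": 0.6},
  {"dx": 0, "dy": 0, "dz": 0, "roll": 0, "jaw": 0.6},
])

```text
time_s: 13.9
ee_pos: [0.5186, 0.0805, 0.0879]
eef_rot: [3.141, 0.0, 1.737]
force: [0.4, 0.2, -0.7]
grip_width: 0.0312
grip_force: 45.0
```

Emit:
send_rows([
  {"dx": 0, "dy": 1.5, "dz": 0, "roll": 0, "jaw": 0.6},
  {"dx": 0, "dy": 1.5, "dz": 0, "roll": 0, "jaw": 0.6},
  {"dx": 0, "dy": 0, "dz": 0, "roll": 0, "jaw": 0.6},
])

```text
time_s: 14.15
ee_pos: [0.5216, 0.0809, 0.0879]
eef_rot: [3.141, 0.0, 1.737]
force: [-0.8, 0.0, -2.0]
grip_width: 0.0311
grip_force: 45.0
```

```bash
python3 -c "
from h import *
st()"
```

```text
r 86.4 lat 0.65 z 87.9 | Frad -0.8 Flat 0.2 Fz -2.0 [-0.07  0.05 -0.01] [3.1414 0.     1.7365] 0.031136379054837706 14.15
```

Emit:
send_rows([
  {"dx": 0, "dy": 1, "dz": 0, "roll": 0, "jaw": 0.6},
  {"dx": 0, "dy": 1, "dz": 0, "roll": 0, "jaw": 0.6},
  {"dx": 0, "dy": 0, "dz": 0, "roll": 0, "jaw": 0.6},
])

```text
time_s: 14.4
ee_pos: [0.5235, 0.0813, 0.0879]
eef_rot: [3.141, 0.0, 1.737]
force: [-1.1, 0.2, -2.1]
grip_width: 0.0312
grip_force: 45.0
```

Emit:
send_rows([
  {"dx": 0, "dy": 1, "dz": 0, "roll": 0, "jaw": 0.6},
  {"dx": 0, "dy": 0, "dz": 0, "roll": 0, "jaw": 0.6},
])

```text
time_s: 14.57
ee_pos: [0.5244, 0.0814, 0.0879]
eef_rot: [3.142, -0.0, 1.736]
force: [-0.8, -0.4, -3.4]
grip_width: 0.0313
grip_force: 45.0
```

Emit:
send_rows([
  {"dx": 0, "dy": 1, "dz": 0, "roll": 0, "jaw": 0.6},
  {"dx": 0, "dy": 0, "dz": 0, "roll": 0, "jaw": 0.6},
])

```text
time_s: 14.73
ee_pos: [0.5254, 0.0816, 0.0878]
eef_rot: [3.142, 0.0, 1.736]
force: [-0.3, -0.3, -1.2]
grip_width: 0.0313
grip_force: 45.0
```

```bash
python3 -c "
from h import *
st()"
```

```text
r 82.5 lat 0.62 z 87.8 | Frad -0.4 Flat -0.3 Fz -1.2 [-0.05  0.01 -0.  ] [3.1416 0.     1.7365] 0.0312985603626803 14.7333
```

Emit:
send_rows([
  {"dx": 0, "dy": 1, "dz": 0, "roll": 0, "jaw": 0.6},
  {"dx": 0, "dy": 0, "dz": 0, "roll": 0, "jaw": 0.6},
])

```text
time_s: 14.9
ee_pos: [0.5263, 0.0818, 0.0878]
eef_rot: [-3.141, -0.0, 1.737]
force: [0.9, 0.7, -1.6]
grip_width: 0.0312
grip_force: 45.0
```

Emit:
send_rows([
  {"dx": 0, "dy": 1, "dz": 0, "roll": 0, "jaw": 0.6},
  {"dx": 0, "dy": 0, "dz": 0, "roll": 0, "jaw": 0.6},
])

```text
time_s: 15.07
ee_pos: [0.527, 0.0819, 0.0877]
eef_rot: [-3.141, -0.0, 1.737]
force: [-3.4, -0.5, -0.7]
grip_width: 0.0315
grip_force: 45.0
```

Emit:
send_rows([
  {"dx": 0, "dy": 1, "dz": 0, "roll": 0, "jaw": 0.6},
  {"dx": 0, "dy": 0, "dz": 0, "roll": 0, "jaw": 0.6},
])

```text
time_s: 15.23
ee_pos: [0.5277, 0.082, 0.0876]
eef_rot: [-3.14, -0.0, 1.737]
force: [-4.9, 0.2, -0.3]
grip_width: 0.0311
grip_force: 45.0
```

```bash
python3 -c "
from h import *
st()"
```

```text
r 80.2 lat 0.70 z 87.6 | Frad -4.8 Flat 1.0 Fz -0.3 [-0.15  1.05 -0.03] [-3.1399e+00 -1.0000e-04  1.7365e+00] 0.031050032975656044 15.2333
```

Emit:
send_rows([
  {"dx": 0, "dy": 1, "dz": 0, "roll": 0, "jaw": 0.6},
  {"dx": 0, "dy": 0, "dz": 0, "roll": 0, "jaw": 0.6},
])

```text
time_s: 15.4
ee_pos: [0.5286, 0.0822, 0.0874]
eef_rot: [-3.139, -0.0, 1.737]
force: [-5.0, -0.6, -2.1]
grip_width: 0.0318
grip_force: 45.0
```

Emit:
send_rows([
  {"dx": 0, "dy": 1, "dz": 0, "roll": 0, "jaw": 0.6},
  {"dx": 0, "dy": 0, "dz": 0, "roll": 0, "jaw": 0.6},
])

```text
time_s: 15.57
ee_pos: [0.5296, 0.0823, 0.0873]
eef_rot: [-3.14, -0.0, 1.737]
force: [-4.6, 0.3, -3.7]
grip_width: 0.0313
grip_force: 45.0
```

```bash
python3 -c "
from h import *
st()"
```

```text
r 78.3 lat 0.69 z 87.3 | Frad -4.4 Flat 1.0 Fz -3.7 [-0.1   0.93 -0.01] [-3.1395e+00 -1.0000e-04  1.7366e+00] 0.03133443292501573 15.5667
```

Emit:
send_rows([
  {"dx": 0, "dy": 1, "dz": 0, "roll": 0, "jaw": 0.6},
  {"dx": 0, "dy": 0, "dz": 0, "roll": 0, "jaw": 0.6},
])

```text
time_s: 15.73
ee_pos: [0.5304, 0.0824, 0.0873]
eef_rot: [-3.139, -0.0, 1.737]
force: [-5.3, -1.0, -3.4]
grip_width: 0.0315
grip_force: 45.0
```

Emit:
send_rows([
  {"dx": 0, "dy": 1, "dz": 0, "roll": 0, "jaw": 0.6},
  {"dx": 0, "dy": 0, "dz": 0, "roll": 0, "jaw": 0.6},
])

```text
time_s: 15.9
ee_pos: [0.5316, 0.0827, 0.0872]
eef_rot: [-3.14, -0.0, 1.737]
force: [-3.9, -0.4, -5.4]
grip_width: 0.0311
grip_force: 45.0
```

```bash
python3 -c "
from h import *
st()"
```

```text
r 76.3 lat 0.73 z 87.2 | Frad -3.9 Flat 0.3 Fz -5.4 [-0.07  0.69 -0.01] [-3.1396e+00 -1.0000e-04  1.7366e+00] 0.03112934916103802 15.9
```

Emit:
send_rows([
  {"dx": 0, "dy": 0, "dz": 1, "roll": 0, "jaw": 0.6},
  {"dx": 0, "dy": 0, "dz": 0, "roll": 0, "jaw": 0.6},
  {"dx": 0, "dy": 0, "dz": 0, "roll": 0, "jaw": 0.6},
])

```text
time_s: 16.15
ee_pos: [0.5323, 0.0828, 0.0868]
eef_rot: [3.141, -0.0, 1.737]
force: [-1.6, 0.0, -4.1]
grip_width: 0.0317
grip_force: 45.0
```

```bash
python3 -c "
from h import *
st()"
```

```text
r 75.5 lat 0.68 z 86.8 | Frad -1.6 Flat 0.3 Fz -4.1 [-0.    0.39 -0.02] [ 3.1413 -0.      1.7366] 0.03171871292614671 16.15
```

Emit:
send_rows([
  {"dx": 0, "dy": 1, "dz": 0, "roll": 0, "jaw": 0.6},
  {"dx": 0, "dy": 0, "dz": 0, "roll": 0, "jaw": 0.6},
])

```text
time_s: 16.32
ee_pos: [0.5334, 0.0829, 0.0868]
eef_rot: [3.141, 0.0, 1.737]
force: [-0.4, 0.3, -5.3]
grip_width: 0.0314
grip_force: 45.0
```

Emit:
send_rows([
  {"dx": 0, "dy": 1, "dz": 0, "roll": 0, "jaw": 0.6},
  {"dx": 0, "dy": 0, "dz": 0, "roll": 0, "jaw": 0.6},
])

```text
time_s: 16.48
ee_pos: [0.5349, 0.0831, 0.0871]
eef_rot: [3.14, 0.0, 1.736]
force: [2.8, 1.7, -3.7]
grip_width: 0.0314
grip_force: 45.0
```

```bash
python3 -c "
from h import *
st()"
```

```text
r 72.9 lat 0.62 z 87.1 | Frad 3.1 Flat 1.2 Fz -3.7 [ 0.21 -0.54  0.02] [3.1398e+00 1.0000e-04 1.7365e+00] 0.031428819694318225 16.4833
```

Emit:
send_rows([
  {"dx": 0, "dy": 1, "dz": 0, "roll": 0, "jaw": 0.6},
  {"dx": 0, "dy": 0, "dz": 0, "roll": 0, "jaw": 0.6},
])

```text
time_s: 16.65
ee_pos: [0.5358, 0.0833, 0.0871]
eef_rot: [3.14, 0.0, 1.736]
force: [2.7, 1.5, -3.2]
grip_width: 0.0315
grip_force: 45.0
```

Emit:
send_rows([
  {"dx": 0, "dy": 0.7, "dz": 0, "roll": 0, "jaw": 0.6},
  {"dx": 0, "dy": 0, "dz": 0, "roll": 0, "jaw": 0.6},
])

```text
time_s: 16.82
ee_pos: [0.5361, 0.0834, 0.087]
eef_rot: [3.141, 0.0, 1.737]
force: [0.4, 0.8, -2.1]
grip_width: 0.0314
grip_force: 45.0
```

```bash
python3 -c "
from h import *
st()"
```

```text
r 71.7 lat 0.64 z 87.0 | Frad 0.5 Flat 0.8 Fz -2.1 [ 0.17 -0.12  0.1 ] [3.1411e+00 1.0000e-04 1.7366e+00] 0.0313741577125427 16.8167
```

Emit:
send_rows([
  {"dx": 0, "dy": 0.5, "dz": 0, "roll": 0, "jaw": 0.6},
  {"dx": 0, "dy": 0, "dz": 0, "roll": 0, "jaw": 0.6},
])

```text
time_s: 16.98
ee_pos: [0.5366, 0.0834, 0.087]
eef_rot: [3.141, 0.0, 1.736]
force: [2.2, 0.2, -2.2]
grip_width: 0.0319
grip_force: 45.0
```

Emit:
send_rows([
  {"dx": 0, "dy": 0.5, "dz": 0, "roll": 0, "jaw": 0.6},
  {"dx": 0, "dy": 0, "dz": 0, "roll": 0, "jaw": 0.6},
])

```text
time_s: 17.15
ee_pos: [0.537, 0.0835, 0.0869]
eef_rot: [3.141, 0.0, 1.737]
force: [2.1, 0.7, -2.7]
grip_width: 0.0312
grip_force: 45.0
```

```bash
python3 -c "
from h import *
st()"
```

```text
r 70.8 lat 0.65 z 86.9 | Frad 2.2 Flat 0.4 Fz -2.7 [ 0.15 -0.19 -0.06] [3.1413 0.     1.7365] 0.031241009759154247 17.15
```

Still moving freely, so I continue in 0.5 mm steps.

Emit:
send_rows([
  {"dx": 0, "dy": 0.5, "dz": 0, "roll": 0, "jaw": 0.6},
  {"dx": 0, "dy": 0, "dz": 0, "roll": 0, "jaw": 0.6},
])

```text
time_s: 17.32
ee_pos: [0.5374, 0.0836, 0.0869]
eef_rot: [3.141, -0.0, 1.736]
force: [1.5, 0.9, -1.1]
grip_width: 0.0313
grip_force: 45.0
```

Emit:
send_rows([
  {"dx": 0, "dy": 0.5, "dz": 0, "roll": 0, "jaw": 0.6},
  {"dx": 0, "dy": 0, "dz": 0, "roll": 0, "jaw": 0.6},
])

```text
time_s: 17.48
ee_pos: [0.5379, 0.0837, 0.0869]
eef_rot: [3.141, -0.0, 1.737]
force: [0.6, 1.1, -2.2]
grip_width: 0.0312
grip_force: 45.0
```

Emit:
send_rows([
  {"dx": 0, "dy": 0.5, "dz": 0, "roll": 0, "jaw": 0.6},
  {"dx": 0, "dy": 0, "dz": 0, "roll": 0, "jaw": 0.6},
])

```text
time_s: 17.65
ee_pos: [0.5382, 0.0837, 0.0868]
eef_rot: [-3.141, -0.0, 1.737]
force: [-0.3, 1.1, -0.2]
grip_width: 0.0318
grip_force: 45.0
```

```bash
python3 -c "
from h import *
st()"
```

```text
r 69.5 lat 0.66 z 86.8 | Frad -0.1 Flat 1.1 Fz -0.2 [0.07 0.24 0.  ] [-3.1411 -0.      1.7365] 0.03180409833229652 17.65
```

Emit:
send_rows([
  {"dx": 0, "dy": 0.4, "dz": 0, "roll": 0, "jaw": 0.6},
  {"dx": 0, "dy": 0, "dz": 0, "roll": 0, "jaw": 0.6},
])

```text
time_s: 17.82
ee_pos: [0.5383, 0.0838, 0.0868]
eef_rot: [-3.14, -0.0, 1.737]
force: [-4.6, 0.1, 0.7]
grip_width: 0.0314
grip_force: 45.0
```

Emit:
send_rows([
  {"dx": 0, "dy": 0.4, "dz": 0, "roll": 0, "jaw": 0.6},
  {"dx": 0, "dy": 0, "dz": 0, "roll": 0, "jaw": 0.6},
])

```text
time_s: 17.98
ee_pos: [0.5385, 0.0838, 0.0867]
eef_rot: [-3.14, -0.0, 1.737]
force: [-7.4, -0.3, 2.8]
grip_width: 0.0317
grip_force: 45.0
```

```bash
python3 -c "
from h import *
st()"
```

```text
r 69.3 lat 0.66 z 86.7 | Frad -7.4 Flat 0.9 Fz 2.8 [-0.15  1.49 -0.03] [-3.1397 -0.      1.7366] 0.031716907378720655 17.9833
```

The stop is felt at 7 N. Easing the push, then lowering the head onto the fork.

Emit:
send_rows([
  {"dx": 0, "dy": -0.4, "dz": 0.5, "roll": 0, "jaw": 0.6},
  {"dx": 0, "dy": 0, "dz": 0, "roll": 0, "jaw": 0.6},
])

```text
time_s: 18.15
ee_pos: [0.5384, 0.0837, 0.0863]
eef_rot: [-3.141, 0.0, 1.737]
force: [-4.9, -0.1, 1.2]
grip_width: 0.0315
grip_force: 45.0
```

Emit:
send_rows([
  {"dx": 0, "dy": 0, "dz": 0.5, "roll": 0, "jaw": 0.6},
  {"dx": 0, "dy": 0, "dz": 0, "roll": 0, "jaw": 0.6},
  {"dx": 0, "dy": 0, "dz": 0, "roll": 0, "jaw": 0.6},
])

```text
time_s: 18.4
ee_pos: [0.5384, 0.0837, 0.0857]
eef_rot: [-3.141, 0.0, 1.737]
force: [-5.0, -0.5, 1.6]
grip_width: 0.0315
grip_force: 45.0
```

```bash
python3 -c "
from h import *
st()"
```

```text
r 69.4 lat 0.63 z 85.7 | Frad -5.0 Flat 0.3 Fz 1.6 [-0.17  1.16  0.04] [-3.1406  0.      1.7365] 0.03146459973657062 18.4
```

Emit:
send_rows([
  {"dx": 0, "dy": 0, "dz": 0.5, "roll": 0, "jaw": 0.6},
  {"dx": 0, "dy": 0, "dz": 0, "roll": 0, "jaw": 0.6},
  {"dx": 0, "dy": 0, "dz": 0, "roll": 0, "jaw": 0.6},
])

```text
time_s: 18.65
ee_pos: [0.5384, 0.0837, 0.0857]
eef_rot: [-3.141, 0.0, 1.737]
force: [-7.4, -0.6, 6.3]
grip_width: 0.0314
grip_force: 45.0
```

```bash
python3 -c "
from h import *
st()"
```

```text
r 69.3 lat 0.63 z 85.7 | Frad -7.4 Flat 0.6 Fz 6.3 [-0.21  1.62  0.01] [-3.1408e+00  1.0000e-04  1.7366e+00] 0.031380576575486464 18.65
```

Emit:
send_rows([
  {"dx": 0, "dy": -0.5, "dz": -0.5, "roll": 0, "jaw": 0.6},
  {"dx": 0, "dy": 0, "dz": 0, "roll": 0, "jaw": 0.6},
  {"dx": 0, "dy": 0, "dz": 0, "roll": 0, "jaw": 0.3},
  {"dx": 0, "dy": 0, "dz": 0, "roll": 0, "jaw": 0.1},
  {"dx": 0, "dy": 0, "dz": 0, "roll": 0, "jaw": 0.1},
  {"dx": 0, "dy": 0, "dz": 0, "roll": 0, "jaw": 0.1},
  {"dx": 0, "dy": 0, "dz": 0, "roll": 0, "jaw": 0.1},
])

```text
time_s: 19.23
ee_pos: [0.5384, 0.0837, 0.0859]
eef_rot: [3.141, 0.0, 1.736]
force: [-0.2, 0.0, 0.4]
grip_width: 0.042
grip_force: 0.0
```

```bash
python3 -c "
from h import *
st()"
```

```text
r 69.3 lat 0.59 z 85.9 | Frad -0.2 Flat 0.1 Fz 0.4 [-0.04  0.05 -0.01] [3.1412e+00 1.0000e-04 1.7365e+00] 0.041971943996674435 19.2333
```

Emit:
send_rows([
  {"dx": 0, "dy": 0, "dz": -10, "roll": 0, "jaw": 0.1},
  {"dx": 0, "dy": 0, "dz": -20, "roll": 0, "jaw": 0.1},
  {"dx": 0, "dy": 0, "dz": -35, "roll": 0, "jaw": 0.1},
  {"dx": 0, "dy": 0, "dz": -35, "roll": 0, "jaw": 0.1},
  {"dx": 0, "dy": 0, "dz": -20, "roll": 0, "jaw": 0.1},
  {"dx": 30, "dy": 0, "dz": 0, "roll": 0, "jaw": 0.1},
  {"dx": 35, "dy": 0, "dz": 0, "roll": 0, "jaw": 0.1},
  {"dx": 35, "dy": 0, "dz": 0, "roll": 0, "jaw": 0.1},
  {"dx": 35, "dy": 0, "dz": 0, "roll": 0, "jaw": 0.1},
  {"dx": 35, "dy": 0, "dz": 0, "roll": 0, "jaw": 0.1},
  {"dx": 35, "dy": 0, "dz": 0, "roll": 0, "jaw": 0.1},
  {"dx": 30, "dy": 0, "dz": 0, "roll": 0, "jaw": 0.1},
])

```text
time_s: 20.23
ee_pos: [0.4988, 0.3176, 0.2068]
eef_rot: [3.141, -0.0, 1.737]
force: [0.6, -0.2, -1.6]
grip_width: 0.0424
grip_force: 0.0
```

```bash
python3 - <<'E'
from h import *
from scipy.optimize import least_squares
f,W,c=cam("top");g2,W2,_=cam("scene")
cv2.imwrite("pics/end.png",np.hstack([cv2.resize(f[135:290,215:365,::-1],(390,403),interpolation=2),cv2.resize(g2[160:290,235:365,::-1],(403,403),interpolation=2)]))
def head(u,v):
    M=np.zeros(f.shape[:2],np.uint8);cv2.circle(M,(u,v),14,1,-1)
    p=W[M>0];p=p[p[:,2]>.09];zt=np.percentile(p[:,2],95);t=p[p[:,2]>zt-.006]
    return np.r_[((t.min(0)+t.max(0))/2+t.mean(0))[:2]/2,zt]
H=np.array([head(*p) for p in((312,169),(337,209),(264,171),(260,219),(301,238))]);S=H[:4,:2];k=np.array([0,-72,72,144])
def g(q):
    e=S-q[:2]; a=np.radians(k+q[2]); return e[:,1]*np.cos(a)-e[:,0]*np.sin(a)
q=least_squares(g,[.605,.093,-27],x_scale=[.01,.01,1]).x
e=H[4,:2]-q[:2];print("fork az",q[2]+216,"lens az",np.degrees(np.arctan2(*e[::-1]))%360,"r",np.hypot(*e),"ztops",H[:,2])
E
```

```text
fork az 189.52909458177007 lens az 189.24288850122744 r 0.06939236123135893 ztops [0.11845215 0.11882442 0.11850985 0.11846633 0.11870793]
```

View pics/end.png

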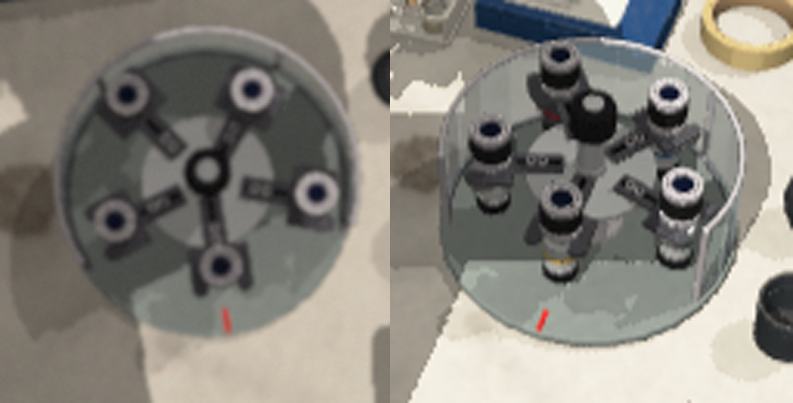

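The lens hangs upright in the fork, at (220,265) in line with the red mark. Its top is level with the stored ones and its radius matches the felt stop. Handing in.

```bash
python3 -c "
from station import *
print(hand_in())"
```

```text
the job is handed in; nothing more can be done
None
```

The job is handed in, though no verdict came back: the empty fork is clicked in at the front, and the yellow-ring objective hangs upright in it, released. The stop was felt at about 7 N, and the final camera check agrees with that position. No contact with the stored objectives or the things standing about was noticed.

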